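# Pack the round shear-box set into its kit tray

## Robot

A 7-joint arm with a two-finger parallel gripper is mounted at the origin on the work surface. World frame = base frame: x ahead of the robot, y to its left, z up, the work surface at z = 0. Lengths are in m, angles in rad, forces in N, time in s.
With the tool pointing down it reaches from about 0.35 to 0.9 m from the base axis. Payload 19.9 kg.
Tool frame: the origin (TCP) lies at the very end of the fingers, on their centre line; the grasp point (between the pads) lies 19 mm behind it; z points along the fingers, y is the line along which they close (so a half turn about z gives the same grasp; the last joint's range is limited). The gripper opens to 94 mm and grips with 3 to 60 N. Pads are 16 mm wide; open, the fingers measure 119 mm over their backs; the gripper's body (75 mm by 177 mm) begins 78 mm behind the grasp point.
Start: joints at [-1.167, 0.417, -0.01, 1.614, 0.005, 1.111, -0.053], TCP at [0.269, 0.564, 0.205] pointing down, gripper open.
Joint ranges: [-2.81, 2.81], [-0.39, 2.02], [-1.27, 1.25], [0.06, 2.57], [-1.19, 4.33], [0.19, 2], [-2.82, 2.82]. Speed limits (rad/s): [1.89, 1.89, 2.39, 2.39, 3.01, 3.01, 3.01].

## Interface

Orientations are given as a unit quaternion [x, y, z, w].
In Python, from rig import ctrl gives the robot as it stands.
- The arm moves only by the tool send_rows, never from a script. Its argument "deltas" is a list that holds one entry, the list of rows, each a list of 6 numbers: the shift along the tool's x, y, z in units of 50 mm (1.0 is 50 mm), then the turn, a rotation vector about the tool's x, y, z in units of 6 degrees (1.0 is 6 degrees). In form: [[[tx, ty, tz, ax, ay, az], ...]]. A call has 1 to 20 rows; each row is the pose to reach, as a shift and turn from the pose commanded when the call began, along the tool's axes at that moment; what a row does not reach only later rows make up. A row lasts 1/10 s, in which the tool goes at most 50 mm and 8.59 degrees, less where a joint would pass 70% of its speed; a pose out of reach is approached as far as the arm can. A call with a gripper value outside its range is refused whole. "hand" is the finger opening in mm, from 0 to 94, set as the call begins (left out, the last holds). The fingers move at their own pace and stop on an object; the grip force is fixed at half the most. Time passes only in rows, so rows that repeat a pose let the fingers close. It gives the time, the measured TCP pose, the force, the opening and the grip force at its end, in the units of the state.
- ctrl.state(): the state, without advancing time (a new reading comes with each control period).
- ctrl.get_image(name): name is "scene" or "top" or "wrist"; returns (picture, depth): 420x560x3 uint8, red, green, blue; 420x560 float32, m along the optical axis (not along the pixel's ray), 0 where there is no reading.
- ctrl.calibration(name): a dict with "mtx" (3x3 intrinsics, pixels), "T" (4x4, takes a point from camera to world coordinates); the wrist camera has in their place "T_tool_cam" (4x4, takes a point from camera to tool coordinates, whose origin is the TCP and whose axes are the flange's). Camera axes: x right, y up, looking along -z (the intrinsics and any distortion apply to the point x, -y, -z); pixel columns grow to the right and rows downward; lengths in m; the calibration is good to about 2 mm. A picture is of the moment at which its call begins: read the wrist's pose just before it. calibration takes no time and is no camera call.
- ctrl.hand_in(): hands the job in; it is judged then, once.
The state is a dict: "t": time; "joint_pos": joint angles; "qvel": joint speeds; "tau": joint torques, N m; "tool_pos": TCP position; "orientation": TCP orientation; "force": force on the tool from outside, world axes, zero at the start; "ft_torque": the same for the moment, N m; "finger_gap": opening from 0.0 (shut) to 1.0 (fully open); "gripper_force": force on a finger pad.
Only numpy, scipy, OpenCV 4.12 (cv2) and the standard library are available. Lean on these libraries where they do the work, as an engineer would, in place of code of your own. Each camera call takes 0.05 s, during which the arm holds its last target. There are 200 camera calls.

## Task

Pack the round shear-box set into the grey kit tray: the solid round disc into the small round recess, the round load cap, stem up, into the large round recess, and the round ring over the post, each lying flat at the bottom of its nest. Leave the three square pieces, which belong to another set, where they are on the bench.

Things in the scene. Friction and masses are not known exactly. Their poses are not given: they have to be found in the camera images.
- tray: Fixed shallow grey kit tray, 108 x 300 mm, 11 mm high rim, 4 mm walls; it lies on the bench with its long side (its y axis) roughly across the robot's front and holds three light-wood nests side by side, 96 mm between centres, in any order. Origin: centre of its underside, z up.
- nest_small: Fixed nest of light wood in the kit tray, a 92 x 92 mm square plate with the same outline as the other two; origin: centre of its underside (4 mm above the bench), z up, x across the tray, y along it. 9 mm thick, with a small round recess: 62 mm across, 5 mm deep, its floor (lined with dark rubber) 4 mm above the origin, its top 9 mm above it.
- nest_large: Fixed nest of light wood in the kit tray, a 92 x 92 mm square plate with the same outline as the other two; origin: centre of its underside (4 mm above the bench), z up, x across the tray, y along it. 9 mm thick, with a large round recess: 80 mm across, 5 mm deep, its floor (lined with dark rubber) 4 mm above the origin, its top 9 mm above it.
- nest_post: Fixed nest of light wood in the kit tray, a 92 x 92 mm square plate with the same outline as the other two; origin: centre of its underside (4 mm above the bench), z up, x across the tray, y along it. 4 mm thick and flat, with a round post in the middle: 30 mm across, standing 10 mm above the plate (top 14 mm above the origin), in the middle of a dark rubber pad 72 mm across.
- round_disc: Loose solid steel calibration disc, round, 44 mm across, 20 mm high, about 0.24 kg, lying flat on the bench. Origin: centre of its underside, z up.
- round_ring: Loose steel specimen ring, round, 62 mm outside, 50 mm inside, 22 mm high, about 0.2 kg, lying flat on the bench. Origin: centre of its underside, on the axis of the hole, z up.
- round_cap: Loose aluminium load cap: a round plate 60 mm across and 12 mm thick with an upright round stem 24 mm across in its middle, 38 mm high in all, about 0.13 kg; it stands on the plate, stem up. Origin: centre of its underside, z up.
- square_block: Loose solid steel calibration block of the square set, 42 x 42 mm, 20 mm high; stays where it is. Origin: centre of its underside, z up.
- square_frame: Loose steel specimen frame of the square set, 58 x 58 mm outside, 46 x 46 mm inside, 22 mm high; stays where it is. Origin: centre of its underside, z up.
- square_cap: Loose aluminium load cap of the square set: a plate 56 x 56 mm and 12 mm thick with the same stem 24 mm across, 38 mm high in all; stays where it is. Origin: centre of its underside, z up.

How it is judged:
At the end, for the whole second after the job is handed in: Disc in the small recess, cap in the large one, ring around the post: each within 13 mm of its nest's centre, underside 1 to 7 mm above the nest's underside (seat: 4 mm), upright within 0.1 rad, at rest; each square piece within 20 mm of its start (horizontal distance between round_disc and nest_small below 0.013 m and z of round_disc in the frame of nest_small between 0.001 and 0.007 m and angle between each of round_disc, round_cap, round_ring's own z axis and vertical below 0.1 rad and linear speed of each of round_disc, round_cap, round_ring below 0.02 m/s and horizontal distance between round_cap and nest_large below 0.013 m and z of round_cap in the frame of nest_large between 0.001 and 0.007 m and horizontal distance between round_ring and nest_post below 0.013 m and z of round_ring in the frame of nest_post between 0.001 and 0.007 m and distance of each of square_block, square_frame, square_cap from where it was at the start of the episode below 0.02 m); the robot touches nothing.
It fails at once if the square block is moved 20 mm or more from its place (distance of square_block from where it was at the start of the episode above 0.02 m).
It fails at once if the square frame is moved 20 mm or more from its place (distance of square_frame from where it was at the start of the episode above 0.02 m).
It fails at once if the square cap is moved 20 mm or more from its place (distance of square_cap from where it was at the start of the episode above 0.02 m).
It also fails if it takes over 80 s, if anything falls off the work surface, if the arm or the gripper's body presses on something with over 40 N, if the wrist force passes 120 N, or if a joint passes its speed limit or range.

## Working session

There is one attempt and no reset: what is moved stays moved. The work goes in short steps, Python scripts to look and compute and a tool call to move; the robot and the scene stay as the last step left them, time stands still between calls to the robot, and variables do not carry over. Pictures are saved under pics/ and viewed, at most 14 in all, crops included, and the job is handed in when it is done.

Besides the shell and the picture viewer there is one more tool, called after "Request:" by a JSON object that holds its "op" and its "data", one argument or row to a line. send_rows: Moves the arm, as the interface text tells. Its arguments: {"type":"object","properties":{"deltas":{"type":"array","items":{"type":"array","items":{"type":"array","items":{"type":"number"}}}},"hand":{"type":"number"}},"required":["deltas"]}

```bash
ls; mkdir -p pics
python3 - <<'E'
from rig import ctrl
import cv2,numpy as np
s=ctrl.state();print(s['t'],s['tool_pos'],s['orientation'],s['finger_gap'])
for n in('top','scene'):
    p,d=ctrl.get_image(n);cv2.imwrite(f'pics/{n}0.png',p[...,::-1]);np.savez(f'pics/{n}0.npz',p=p,d=d);c=ctrl.calibration(n);print(n,c, (d==0).mean())
print(ctrl.calibration('wrist'))
E
```

```text
pics
0.0 [0.26879744 0.56383843 0.20486914] [ 2.20577518e-01  9.75369272e-01 -5.81125778e-04 -6.95307515e-05] 1.0005059496319428
top {'mtx': array([[405.61851997,   0.        , 279.84229155],
       [  0.        , 405.61851997, 212.60984735],
       [  0.        ,   0.        ,   1.        ]]), 'T': array([[ 0.00606526,  0.99519839, -0.09769018,  0.48476369],
       [-0.99922928,  0.00982049,  0.03800531,  0.01788046],
       [ 0.03878219,  0.09738437,  0.99449094,  0.95816367],
       [ 0.        ,  0.        ,  0.        ,  1.        ]])} 0.003622448979591837
scene {'mtx': array([[452.80334686,   0.        , 271.98410413],
       [  0.        , 452.80334686, 204.67907692],
       [  0.        ,   0.        ,   1.        ]]), 'T': array([[-0.88380461, -0.36072314,  0.29793996,  0.92838556],
       [ 0.46775183, -0.66782368,  0.57898165,  0.7042685 ],
       [-0.00988072,  0.65106862,  0.75895456,  0.96881642],
       [ 0.        ,  0.        ,  0.        ,  1.        ]])} 0.003996598639455782
{'mtx': array([[324.21725486,   0.        , 277.53158517],
       [  0.        , 324.21725486, 211.91495702],
       [  0.        ,   0.        ,   1.        ]]), 'T_tool_cam': array([[ 9.00979814e-04,  9.57992046e-01,  2.86793353e-01,
         8.49284789e-02],
       [ 9.99997899e-01, -3.35138664e-04, -2.02207527e-03,
         2.51335084e-04],
       [-1.84101648e-03,  2.86794572e-01, -9.57990336e-01,
        -1.80471740e-01],
       [ 0.00000000e+00,  0.00000000e+00,  0.00000000e+00,
         1.00000000e+00]])}
```

View pics/top0.png

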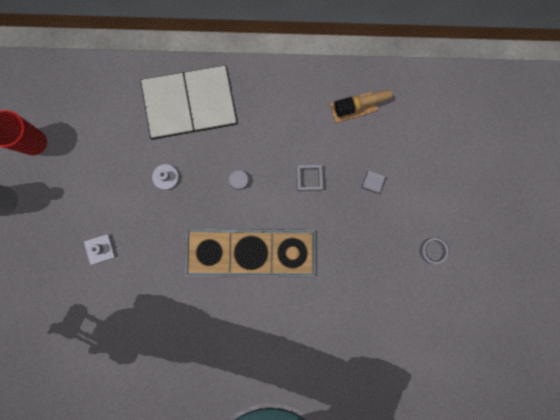

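View pics/scene0.png

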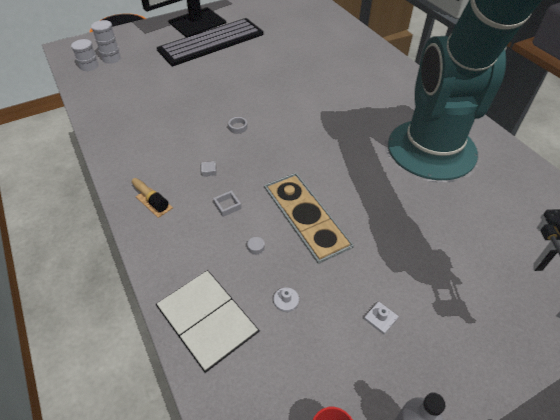

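The top view (image up = +x, right = −y) shows:
- **Pieces:** round cap (165,177), disc (239,180), ring (434,251).
- **Tray nests:** small (209,252), large (251,252), post (292,252).
- **Squares to leave:** cap (98,248), frame (311,178), block (374,182).

Next I'll measure the positions.

```bash
cat > h.py <<'E'
import numpy as np,cv2
from rig import ctrl
from scipy.spatial.transform import Rotation as R
def cast(uv,z,K,T):
    u,v=uv; d=T[:3,:3]@np.array([(u-K[0,2])/K[0,0],-(v-K[1,2])/K[1,1],-1]); o=T[:3,3]
    return (o+d*(z-o[2])/d[2])[:2]
def pose(s):
    T=np.eye(4);T[:3,:3]=R.from_quat(s['orientation']).as_matrix();T[:3,3]=s['tool_pos'];return T
def blobs(mask,roi,n=1):
    x0,y0,x1,y1=roi; m=np.zeros_like(mask,np.uint8);m[y0:y1,x0:x1]=mask[y0:y1,x0:x1]
    cs,_=cv2.findContours(m,cv2.RETR_EXTERNAL,cv2.CHAIN_APPROX_NONE)
    c=max(cs,key=cv2.contourArea); (u,v),(w,h),a=cv2.minAreaRect(c); return (u,v),(w,h,a),cv2.contourArea(c)
E
python3 - <<'E'
from h import *
d=np.load('pics/top0.npz');p=d['p'];c=ctrl.calibration('top');K,T=c['mtx'],c['T']
g=cv2.cvtColor(p,cv2.COLOR_RGB2GRAY)
print('bg',g[215,250],g[180,239],g[150,200])
for n,roi,m,z in [('cap',(145,155,188,195),g>130,.012),('disc',(222,165,258,195),g>120,.02),('ring',(415,232,455,270),g>115,.022),
 ('small',(192,236,226,270),g<50,.008),('large',(232,234,270,272),g<50,.008),('post',(274,236,311,270),g<50,.008)]:
    uv,r,a=blobs(m,roi);print(n,np.round(uv,1),np.round(r,1),a,cast(uv,z,K,T).round(4))
E
```

```text
bg 108 141 109
cap [164.5 176. ] [24. 25. 90.] 468.0 [0.6611 0.2524]
disc [237.5 178.5] [17. 17. 90.] 232.5 [0.656  0.0815]
ring [435.5 251. ] [26.2 23.3 45. ] 477.0 [ 0.4903 -0.382 ]
small [209. 252.] [24. 24. 90.] 442.0 [0.4848 0.1453]
large [250.5 252.5] [31. 31. 90.] 771.0 [0.4842 0.0493]
post [292.  252.5] [27.6 27.6 45. ] 591.0 [ 0.4848 -0.0474]
```

Request:
{"op": "send_rows", "data": {
  "deltas": [
    [[-9.76,-2.26,0,0,0,10.75],[-9.76,-2.26,0,0,0,10.75],[-9.76,-2.26,0,0,0,10.75],[-9.76,-2.26,0,0,0,10.75],[-9.76,-2.26,0,0,0,10.75],[-9.76,-2.26,0,0,0,10.75],[-9.76,-2.26,0,0,0,10.75],[-9.76,-2.26,0,0,0,10.75],[-9.76,-2.26,0,0,0,10.75],[-9.76,-2.26,0,0,0,10.75],[-9.76,-2.26,1.7,0,0,10.75],[-9.76,-2.26,1.7,0,0,10.75],[-9.76,-2.26,1.7,0,0,10.75],[-9.76,-2.26,1.7,0,0,10.75],[-9.76,-2.26,1.7,0,0,10.75],[-9.76,-2.26,1.7,0,0,10.75]]
  ]
}}

```text
t: 1.7
tool_pos: [0.6616, 0.2528, 0.1227]
orientation: [0.707, 0.707, 0.001, 0.001]
force: [-0.7, -0.4, -0.2]
finger_gap: 0.997
gripper_force: 0.0
```

Run:
```python
from h import *
s=ctrl.state();print(s['t'],s['tool_pos'],R.from_quat(s['orientation']).as_matrix().round(3),s['joint_pos'],s['force'],abs(np.array(s['qvel'])).max())
p,d=ctrl.get_image('wrist');cv2.imwrite('pics/w1.png',p[...,::-1]);np.savez('pics/w1.npz',p=p,d=d,T=pose(s))
```

```text
1.7 [0.66160269 0.25280629 0.12270927] [[-0.001  1.     0.003]
 [ 1.     0.001  0.001]
 [ 0.001  0.003 -1.   ]] [-0.61846595  0.66048155  0.32131261  1.46321833 -0.22526823  1.05133955
 -0.24798605] [-0.67830278 -0.36955839 -0.16448238] 0.00832700917794947
```

View pics/w1.png

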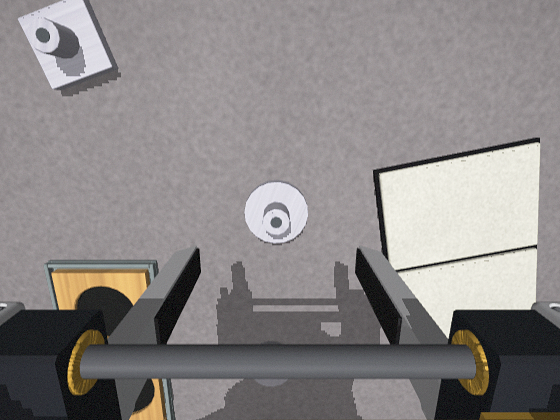

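The wrist view shows the cap plate centred near (276,213) with its stem top at (276,222), between the open fingers.

```bash
cat >> h.py <<'E'
def wcast(uv,z,T):
    c=ctrl.calibration('wrist');return cast(uv,z,c['mtx'],T@c['T_tool_cam'])
E
python3 - <<'E'
from h import *
d=np.load('pics/w1.npz');T=d['T'];g=cv2.cvtColor(d['p'],cv2.COLOR_RGB2GRAY)
uv,r,a=blobs(g>165,(235,170,320,255));print(uv,r,a,wcast(uv,.012,T),wcast((276,222),.038,T))
E
```

```text
(275.5, 212.0) (60.0, 63.0, 90.0) 2958.0 [0.659536   0.25080894] [0.66003944 0.24953982]
```

Request:
{"op": "send_rows", "data": {
  "deltas": [
    [[-0.05,-0.04,0.7,0,0,0],[-0.05,-0.04,1.4,0,0,0],[-0.05,-0.04,1.8,0,0,0],[-0.05,-0.04,2.05,0,0,0],[-0.05,-0.04,2.05,0,0,0],[-0.05,-0.04,2.05,0,0,0],[-0.05,-0.04,2.05,0,0,0]]
  ]
}}

```text
t: 2.45
tool_pos: [0.6597, 0.25, 0.0196]
orientation: [0.707, 0.707, 0.001, 0.0]
force: [-0.4, 1.0, 0.2]
finger_gap: 0.996
gripper_force: 0.0
```

Request:
{"op": "send_rows", "data": {
  "deltas": [
    [[0,0,0,0,0,0],[0,0,0,0,0,0],[0,0,0,0,0,0],[0,0,0,0,0,0],[0,0,0,0,0,0],[0,0,0,0,0,0],[0,0,0,0,0,0],[0,0,0,0,0,0],[0,0,0,0,0,0],[0,0,0,0,0,0]]
  ],
  "hand": 10
}}

```text
t: 3.45
tool_pos: [0.6589, 0.2497, 0.018]
orientation: [0.707, 0.707, 0.0, 0.0]
force: [1.1, -0.2, 0.2]
finger_gap: 0.247
gripper_force: 30.0
```

Request:
{"op": "send_rows", "data": {
  "deltas": [
    [[0,0,-0.6,0,0,0],[0,0,-1.2,0,0,0],[-0.5,-0.4,-1.6,0,0,0],[-1.2,-1.05,-1.6,0,0,0],[-1.9,-1.65,-1.6,0,0,0],[-2.6,-2.25,-1.6,0,0,0],[-3.2,-2.8,-1.6,0,0,0],[-3.7,-3.2,-1.6,0,0,0],[-4.0,-3.5,-1.6,0,0,0],[-4.0,-3.5,-1.6,0,0,0],[-4.0,-3.5,-1.6,0,0,0],[-4.0,-3.5,-1.6,0,0,0]]
  ]
}}

```text
t: 4.65
tool_pos: [0.4845, 0.0504, 0.098]
orientation: [0.707, 0.708, 0.0, 0.0]
force: [0.4, 0.6, -1.0]
finger_gap: 0.248
gripper_force: 30.0
```

Run:
```python
from h import *
s=ctrl.state();print(s['t'],s['tool_pos'],s['finger_gap'])
p,d=ctrl.get_image('wrist');cv2.imwrite('pics/w2.png',p[...,::-1]);np.savez('pics/w2.npz',p=p,d=d,T=pose(s))
```

```text
4.65 [0.48447503 0.05038495 0.09803254] 0.2476972046401251
```

View pics/w2.png

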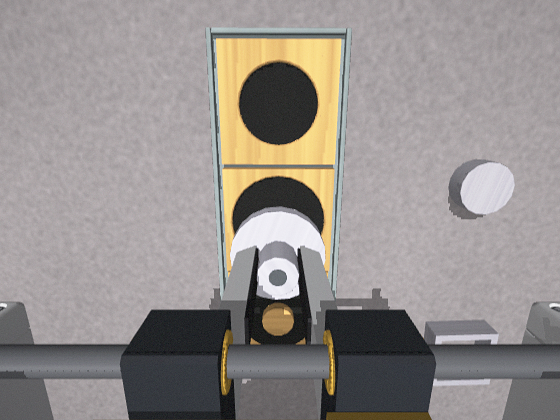

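The wrist view shows the held cap over the large recess, the small recess at (278,103), and the disc top at (487,187).

Run:
```python
from h import *
d=np.load('pics/w2.npz');T=d['T'];g=cv2.cvtColor(d['p'],cv2.COLOR_RGB2GRAY)
uv,r,a=blobs(g<75,(230,50,330,155));s=wcast(uv,.012,T);print(uv,r,s)
a,b=wcast((208,30),.011,T),wcast((350,30),.011,T);print('far corners',a,b)
uv,r,_=blobs(g>175,(440,150,530,225));print(uv,r,wcast(uv,.02,T))
```

```text
(277.8000183105469, 103.0999984741211) (80.49844360351562, 78.26236724853516, 63.43495178222656) [0.48405462 0.14422098]
far corners [0.43245906 0.19528948] [0.53720928 0.19552936]
(487.3600158691406, 187.98001098632812) (47.599998474121094, 57.400001525878906, 53.13010025024414) [0.65489003 0.07871755]
```

Request:
{"op": "send_rows", "data": {
  "deltas": [
    [[-0.04,0,0.5,0,0,0],[-0.04,0,0.95,0,0,0],[-0.04,0,1.2,0,0,0],[-0.04,0,1.35,0,0,0],[-0.04,0,1.42,0,0,0],[-0.04,0,1.42,0,0,0],[-0.04,0,1.42,0,0,0],[-0.04,0,1.42,0,0,0]]
  ]
}}

```text
t: 5.5
tool_pos: [0.4843, 0.0477, 0.0276]
orientation: [0.707, 0.707, 0.0, 0.0]
force: [0.1, -0.5, -1.6]
finger_gap: 0.247
gripper_force: 30.0
```

Request:
{"op": "send_rows", "data": {
  "deltas": [
    [[0,0,0,0,0,0],[0,0,0,0,0,0],[0,0,0,0,0,0],[0,0,0,0,0,0],[0,0,0,0,0,0],[0,0,0,0,0,0],[0,0,-0.6,0,0,0],[0,0,-1.2,0,0,0],[0,0,-1.9,0,0,0],[0,0,-1.9,0,0,0]]
  ],
  "hand": 55
}}

```text
t: 6.5
tool_pos: [0.4859, 0.0479, 0.1256]
orientation: [0.707, 0.707, 0.003, 0.001]
force: [1.0, 0.5, -0.2]
finger_gap: 0.587
gripper_force: 0.0
```

Request:
{"op": "send_rows", "data": {
  "deltas": [
    [[0.1,0.7,0,0,0,0],[0.3,1.5,0,0,0,0],[0.5,2.3,0,0,0,0],[0.62,3.0,0,0,0,0],[0.62,3.42,0,0,0,0],[0.62,3.42,0,0,0,0],[0.62,3.42,0,0,0,0],[0.62,3.42,0,0,0,0],[0.62,3.42,0,0,0,0]]
  ],
  "hand": 80
}}

```text
t: 7.4
tool_pos: [0.6543, 0.0788, 0.1221]
orientation: [0.707, 0.707, 0.0, -0.0]
force: [0.6, 0.3, 0.5]
finger_gap: 0.852
gripper_force: 0.0
```

Run:
```python
from h import *
s=ctrl.state();T=pose(s);print(s['t'],s['tool_pos'],s['finger_gap'])
p,d=ctrl.get_image('wrist');cv2.imwrite('pics/w3.png',p[...,::-1]);g=cv2.cvtColor(p,cv2.COLOR_RGB2GRAY)
uv,r,a=blobs(g>175,(235,170,325,265));print(uv,r,a,wcast(uv,.02,T))
```

```text
7.4 [0.65425424 0.07879938 0.12210399] 0.8516259073607548
(278.0, 212.0) (44.0, 46.0, 90.0) 1585.5 [0.65420564 0.07925967]
```

View pics/w3.png

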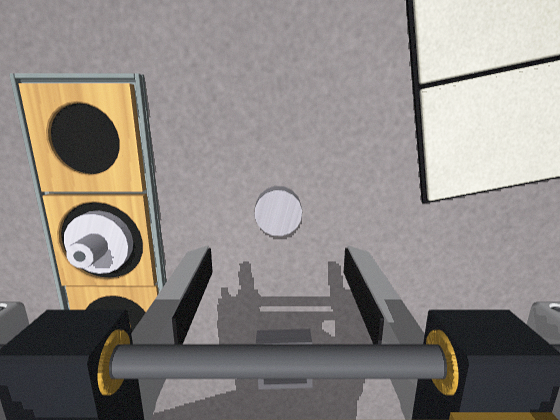

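The cap sits in the large recess at about (97,243), and the disc is centred between the fingers at (278,212). I'll descend and leave the fingertips 9 mm above the bench so they clear the nest top when placing.

Request:
{"op": "send_rows", "data": {
  "deltas": [
    [[0,0,0.8,0,0,0],[0,0,1.5,0,0,0],[0,0,2.0,0,0,0],[0,0,2.26,0,0,0],[0,0,2.26,0,0,0],[0,0,2.26,0,0,0],[0,0,2.26,0,0,0]]
  ]
}}

```text
t: 8.15
tool_pos: [0.6558, 0.0788, 0.0106]
orientation: [0.707, 0.707, 0.001, 0.001]
force: [-0.3, -0.3, 0.0]
finger_gap: 0.851
gripper_force: 0.0
```

Request:
{"op": "send_rows", "data": {
  "deltas": [
    [[0,0,0,0,0,0],[0,0,0,0,0,0],[0,0,0,0,0,0],[0,0,0,0,0,0],[0,0,0,0,0,0],[0,0,0,0,0,0],[0,0,0,0,0,0]]
  ],
  "hand": 30
}}

```text
t: 8.85
tool_pos: [0.6549, 0.0787, 0.009]
orientation: [0.707, 0.707, -0.0, 0.0]
force: [0.0, -0.2, 2.1]
finger_gap: 0.46
gripper_force: 30.0
```

Request:
{"op": "send_rows", "data": {
  "deltas": [
    [[0,0,-0.6,0,0,0],[0,0,-1.2,0,0,0],[0.3,-0.5,-1.6,0,0,0],[0.6,-1.2,-1.6,0,0,0],[0.9,-1.9,-1.6,0,0,0],[1.2,-2.6,-1.6,0,0,0],[1.31,-3.1,-1.6,0,0,0],[1.31,-3.42,-1.6,0,0,0],[1.31,-3.42,-1.6,0,0,0],[1.31,-3.42,-1.6,0,0,0],[1.31,-3.42,-1.6,0,0,0]]
  ]
}}

```text
t: 9.95
tool_pos: [0.4846, 0.144, 0.089]
orientation: [0.707, 0.707, 0.0, 0.0]
force: [-0.3, 0.3, -2.1]
finger_gap: 0.457
gripper_force: 30.0
```

Run:
```python
from h import *
s=ctrl.state();T=pose(s);print(s['t'],s['tool_pos'],s['finger_gap'],s['gripper_force'])
p,d=ctrl.get_image('wrist');cv2.imwrite('pics/w4.png',p[...,::-1])
```

```text
9.95 [0.4845676  0.14395935 0.08899665] 0.457484653247744 29.999442994594574
```

View pics/w4.png

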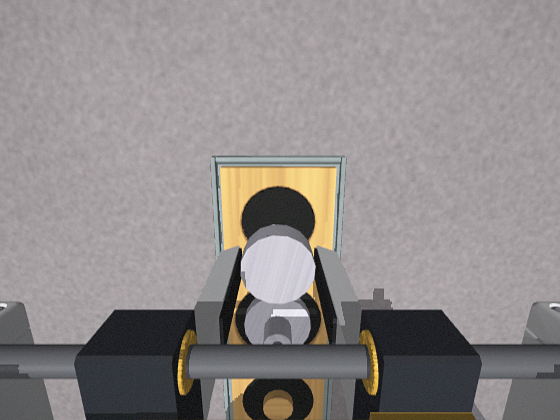

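The held disc at (278,264) lines up with the small recess at (278,217). Now lowering.

Request:
{"op": "send_rows", "data": {
  "deltas": [
    [[0,0,0.5,0,0,0],[0,0,0.95,0,0,0],[0,0,1.2,0,0,0],[0,0,1.35,0,0,0],[0,0,1.42,0,0,0],[0,0,1.42,0,0,0],[0,0,1.42,0,0,0],[0,0,1.42,0,0,0]]
  ]
}}

```text
t: 10.8
tool_pos: [0.4842, 0.1443, 0.0186]
orientation: [0.707, 0.707, 0.0, 0.0]
force: [0.2, 0.6, -2.4]
finger_gap: 0.463
gripper_force: 30.0
```

Request:
{"op": "send_rows", "data": {
  "deltas": [
    [[0,0,0,0,0,0],[0,0,0,0,0,0],[0,0,0,0,0,0],[0,0,0,0,0,0],[0,0,0,0,0,0],[0,0,0,0,0,0],[0,0,-0.6,0,0,0],[0,0,-1.2,0,0,0],[0,0,-2.1,0,0,0],[0,0,-2.1,0,0,0]]
  ],
  "hand": 60
}}

```text
t: 11.8
tool_pos: [0.4862, 0.1448, 0.1276]
orientation: [0.707, 0.707, 0.003, 0.001]
force: [0.9, -0.3, -1.2]
finger_gap: 0.635
gripper_force: 0.0
```

Request:
{"op": "send_rows", "data": {
  "deltas": [
    [[-0.8,0,0,0,0,0],[-1.7,0.1,0,0,0,0],[-2.6,0.1,0,0,0,0],[-3.5,0.1,0,0,0,0],[-4.4,0.1,0,0,0,0],[-5.3,0.1,0,0,0,0],[-6.2,0.1,0,0,0,0],[-7.1,0.1,0,0,0,0],[-8.0,0.1,0,0,0,0],[-8.9,0.1,0,0,0,0],[-9.8,0.1,0,0,0,0],[-10.56,0.1,0,0,0,0],[-10.56,0.1,0,0,0,0],[-10.56,0.1,0,0,0,0],[-10.56,0.1,0,0,0,0],[-10.56,0.1,0,0,0,0],[-10.56,0.1,0,0,0,0]]
  ],
  "hand": 92
}}

```text
t: 13.5
tool_pos: [0.4894, -0.3829, 0.1231]
orientation: [0.707, 0.708, 0.0, 0.0]
force: [0.4, -1.1, -1.2]
finger_gap: 0.98
gripper_force: 0.0
```

Run:
```python
from h import *
s=ctrl.state();T=pose(s);print(s['t'],s['tool_pos'],s['joint_pos'],s['finger_gap'])
p,d=ctrl.get_image('wrist');cv2.imwrite('pics/w5.png',p[...,::-1]);g=cv2.cvtColor(p,cv2.COLOR_RGB2GRAY)
uv,r,a=blobs(g>175,(220,150,340,265));print(uv,r,a,wcast(uv,.022,T))
```

```text
13.5 [ 0.48941798 -0.38291133  0.12312244] [ 0.23245842  0.54542353  0.52058313  1.71073006 -0.3184648   0.97045071
  0.87392275] 0.9802882191766729
(279.5, 211.5) (63.0, 65.0, 90.0) 3250.5 [ 0.49076302 -0.3816859 ]
```

View pics/w5.png

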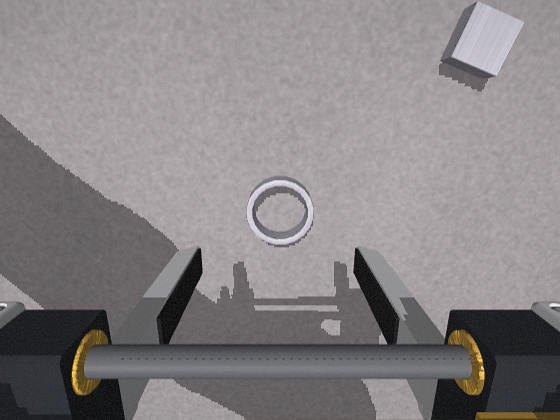

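The ring is at (280,211), about 1 mm off centre. I'll descend to a tip height of 9 mm and grip it.

Request:
{"op": "send_rows", "data": {
  "deltas": [
    [[0,0.02,0.8,0,0,0],[0,0.02,1.5,0,0,0],[0,0.02,2.0,0,0,0],[0,0.02,2.26,0,0,0],[0,0.02,2.26,0,0,0],[0,0.02,2.26,0,0,0],[0,0.02,2.26,0,0,0]]
  ]
}}

```text
t: 14.25
tool_pos: [0.4907, -0.3844, 0.0115]
orientation: [0.707, 0.707, 0.0, 0.001]
force: [0.7, -0.1, 0.4]
finger_gap: 0.98
gripper_force: 0.0
```

Request:
{"op": "send_rows", "data": {
  "deltas": [
    [[0,0,0,0,0,0],[0,0,0,0,0,0],[0,0,0,0,0,0],[0,0,0,0,0,0],[0,0,0,0,0,0],[0,0,0,0,0,0],[0,0,0,0,0,0]]
  ],
  "hand": 50
}}

```text
t: 14.95
tool_pos: [0.4902, -0.3839, 0.0102]
orientation: [0.707, 0.707, 0.0, 0.0]
force: [-0.4, 0.6, 4.0]
finger_gap: 0.653
gripper_force: 30.0
```

Request:
{"op": "send_rows", "data": {
  "deltas": [
    [[0,0,-0.6,0,0,0],[0,0,-1.2,0,0,0],[0.6,-0.12,-1.6,0,0,0],[1.4,-0.12,-1.6,0,0,0],[2.2,-0.12,-1.6,0,0,0],[3.0,-0.12,-1.6,0,0,0],[3.8,-0.12,-1.6,0,0,0],[4.6,-0.12,-1.6,0,0,0],[5.4,-0.12,-1.6,0,0,0],[6.1,-0.12,-1.6,0,0,0],[6.5,-0.12,-1.6,0,0,0],[6.68,-0.12,-1.6,0,0,0],[6.68,-0.12,-1.6,0,0,0],[6.68,-0.12,-1.6,0,0,0],[6.68,-0.12,-1.6,0,0,0]]
  ]
}}

```text
t: 16.45
tool_pos: [0.4838, -0.0513, 0.09]
orientation: [0.708, 0.707, -0.0, 0.0]
force: [0.3, 0.2, -2.0]
finger_gap: 0.654
gripper_force: 30.0
```

Run:
```python
from h import *
s=ctrl.state();T=pose(s);print(s['t'],s['tool_pos'],s['finger_gap'],s['gripper_force'])
p,d=ctrl.get_image('wrist');cv2.imwrite('pics/w6.png',p[...,::-1]);np.savez('pics/w6.npz',p=p,T=T)
```

```text
16.45 [ 0.48381485 -0.05129602  0.08997143] 0.6544942100287002 29.999240655452013
```

View pics/w6.png

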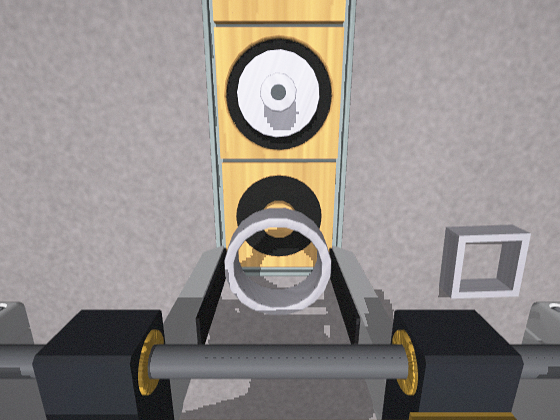

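The held ring's top is at (278,263), the rubber pad around the post at (279,216), and the cap is seated. A quick check of the alignment before lowering:

Run:
```python
from h import *
T=np.load('pics/w6.npz')['T']
print('ring',wcast((278.5,262),.102,T),'pad',wcast((279,216),.008,T),'cap',wcast((279,93),.02,T),'largerec',wcast((279,93),.012,T))
```

```text
ring [ 0.48383707 -0.04648667] pad [ 0.48458072 -0.04844175] cap [0.48446903 0.04890067] largerec [0.48450778 0.04939462]
```

Request:
{"op": "send_rows", "data": {
  "deltas": [
    [[-0.02,0,0.5,0,0,0],[-0.02,0,0.95,0,0,0],[-0.02,0,1.2,0,0,0],[-0.02,0,1.35,0,0,0],[-0.02,0,1.42,0,0,0],[-0.02,0,1.42,0,0,0],[-0.02,0,1.42,0,0,0],[-0.02,0,1.42,0,0,0]]
  ]
}}

```text
t: 17.3
tool_pos: [0.4843, -0.0509, 0.0196]
orientation: [0.707, 0.707, 0.0, 0.0]
force: [0.1, 0.4, -1.8]
finger_gap: 0.653
gripper_force: 30.0
```

Request:
{"op": "send_rows", "data": {
  "deltas": [
    [[0,0,0,0,0,0],[0,0,0,0,0,0],[0,0,0,0,0,0],[0,0,0,0,0,0],[0,0,0,0,0,0],[0,0,0,0,0,0],[0,0,-0.6,0,0,0],[0,0,-1.2,0,0,0],[0,0,-2.1,0,0,0],[-2,0,-3,0,0,0],[-2.8,0,-3,0,0,0],[-3.6,0,-3.5,0,0,0],[-4,0,-3.5,0,0,0],[-4,0,-3.5,0,0,0],[-4,0,-3.5,0,0,0],[-4,0,-3.5,0,0,0]]
  ],
  "hand": 80
}}

```text
t: 18.9
tool_pos: [0.4839, -0.2499, 0.1934]
orientation: [0.707, 0.707, -0.0, -0.0]
force: [0.3, 0.0, -0.4]
finger_gap: 0.847
gripper_force: 0.0
```

Run:
```python
from h import *
s=ctrl.state();print(s['t'],s['tool_pos'])
p,d=ctrl.get_image('wrist');q,_=ctrl.get_image('top')
q=cv2.resize(q[140:290,60:470],(800,293),interpolation=cv2.INTER_CUBIC);p=cv2.resize(p[:310],(553,306))
o=np.zeros((600,800,3),np.uint8);o[:293]=q;o[294:600,:553]=p;cv2.imwrite('pics/f.png',o[...,::-1])
```

```text
18.9 [ 0.48385742 -0.24989716  0.19344601]
```

View pics/f.png

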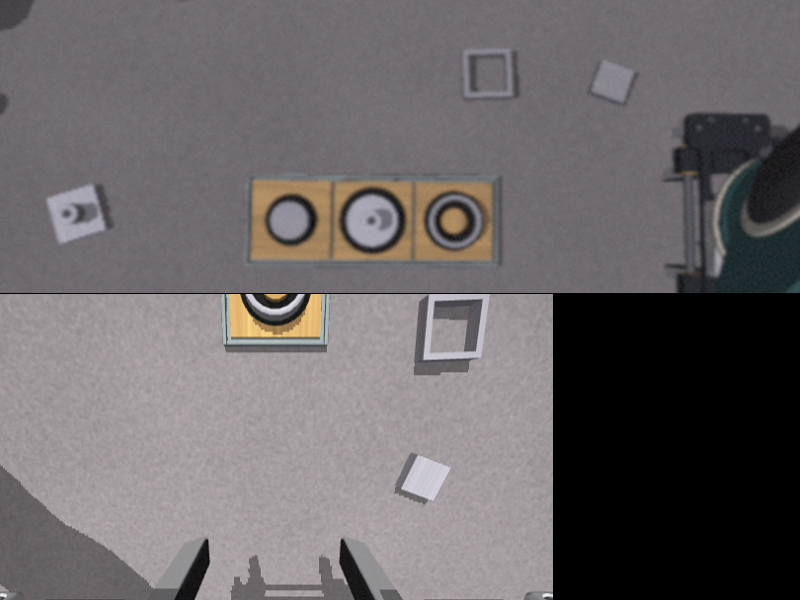

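The top view shows all three round pieces centred in their nests: disc (290,219), cap (373,220) and ring around the post (455,220). The square pieces haven't moved and the arm is clear.

```bash
python3 -c "
from rig import ctrl
print(ctrl.hand_in())"
```

```text
the job is handed in; nothing more can be done
None
```

I packed the disc, cap and ring into their nests and handed the job in at about 19 s of the 80 s allowed; the final picture shows all three centred and the square pieces where they started, but the hand-in returned no verdict.

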